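# Pin the herb press's cross bar with drift and bolt

## Task

The free end of the herb press's cross bar is out of line with the lug under it, and where exactly the lug stands has to be found out. Work the tapered drift down through the bar's hole into the lug until its collar sits flat on the bar, so that it draws the two holes into line, then take it out, put it back upright in a hole of the wooden block, and push the black-headed bolt fully home, its flange flat on the bar. Feel your way and do not force anything (press with no more than about 15 N), and leave everything else alone.

Things in the scene. Friction and masses are not known exactly. Their poses are not given: they have to be found in the camera images.
- press: Base of the green herb press, a plate 170 x 300 x 12 mm screwed to the table; origin on the table under its middle, y along the cross bar, z up. On it a carriage in slots carries a steel pot, two columns and the lug; it is clamped and cannot be shifted, but stands anywhere up to 11 mm either way from the middle along the base's x, which is not reported and must be felt or seen.
- nominal (a point): Where the lug's hole is with the carriage in the middle: x = 0, y = -115 mm of the base, 105 mm up (bar's top face). Lug: dark steel, top at 95 mm, 16 mm thick, 64 mm along x, free below. On it lies the bar's free end: aluminium, 48 mm wide, 10 mm thick. Both holes 22 mm wide, at the same y; the true lug hole is up to 11 mm off in x, and the bar's 4 to 8 mm from that, on its +x side.
- wheel (a point): Top of the black hand wheel on the bar, 60 mm wide, 153 mm up, 135 mm from the nominal hole; keep clear. The bar turns level on a pivot at y = +115 mm of the base, 230 mm from its hole, with stiff friction: about 5 N sideways at the hole shifts it and it stays where left. A drift wedged between bar and lug presses on both with two to three times the push that the hand feels.
- drift: Tapered steel drift, red square handle, point down. Origin on its axis in the collar's underside, z up along the handle. Collar 34 mm wide, 6 mm thick; handle 20 x 20 mm, sides along x and y, from 6 to 64 mm above the origin. Below it a parallel part 20.5 mm thick, 18 mm long, then a taper to a flat 12 mm point at -52 mm. 250 g. Stands in the block, collar on its top.
- bolt: Steel bolt with a black square head. Origin on its axis in the underside of its flange, z up. Flange 32 mm wide and 3 mm thick; head 22 x 22 mm square, sides along x and y, from 3 to 35 mm above the origin; plain shank 18 mm thick, 40 mm long, with a 3 mm chamfer at its end. 150 g. Stands in a hole of the wooden block, flange on the block's top.
- block: Wooden tool block, fixed, 80 x 170 x 60 mm; origin under its middle. Three vertical holes 25 mm wide and 56 mm deep in a row along its y, at -55, 0 and 55 mm; drift, bolt and tamper stand in them in any order.
- block_hole0 (a point): Mouth of the block's hole at y = -55 mm, on the block's top, 60 mm above the table.
- block_hole1 (a point): Mouth of the block's middle hole.
- block_hole2 (a point): Mouth of the block's hole at y = +55 mm.
- tamper: Turned brown wooden tamper, 32 mm wide, 60 mm tall above the block; stands in the third hole of the block. Not needed. Origin where it meets the block's top.
- tub: White plastic tub, 72 mm wide, 85 mm tall, not needed; origin under its middle.
- jar_amber: Amber jar with brass lid, 70 mm wide, 85 mm tall, not needed; origin under its middle.
- jar_green: Green jar with red lid, 72 mm wide, 75 mm tall, not needed; origin under its middle.
- beaker: Glass beaker, 72 mm wide, 90 mm tall, not needed; origin under its middle.
- jar_clear: Clear jar with white lid, 76 mm wide, 90 mm tall, not needed; origin under its middle.
Things that resemble listed ones, but are neither listed nor needed, are in the scene too. Leave any blue or purple look-alike of the drift alone.

How it is judged:
By the outcome, as a careful person would: the job done as asked, in the order asked, and still so for the second after the job is handed in, with the robot touching nothing.
It also fails if it takes over 72 s, if anything falls off the work surface, if the arm or the gripper's body presses on something with over 40 N, if the wrist force passes 120 N, or if a joint passes its speed limit or range.

## Robot

A 6-joint arm with a two-finger parallel gripper is mounted at the origin on the work surface. World frame = base frame: x ahead of the robot, y to its left, z up, the work surface at z = 0. Lengths are in m, angles in rad, forces in N, time in s.
With the tool pointing down it reaches from about 0.3 to 0.75 m from the base axis. Payload 8.5 kg.
Tool frame: the origin (TCP) lies between the finger pads; the fingertips stand 22 mm ahead of it and the grasp point (between the pads) lies 3 mm ahead of it (ctrl.finger_overhang is the distance from the TCP to the fingertips, in m); z points along the fingers, y is the line along which they close (so a half turn about z gives the same grasp; the last joint's range is limited). The gripper opens to 88 mm and grips with 3 to 60 N. Pads are 18 mm wide; open, the fingers measure 123 mm over their backs; the gripper's body (75 mm by 187 mm) begins 45 mm behind the grasp point.
Start: joints at [0.97, 0.381, 1.297, -0, 1.464, -0.215], TCP at [0.207, 0.51, 0.226] pointing down, gripper open.
Joint ranges: [-3.11, 3.11], [-0.89, 2.33], [0.22, 2.48], [-1.42, 4.56], [0.17, 2.85], [-2.88, 2.88]. Speed limits (rad/s): [2.39, 2.39, 3.14, 3.14, 3.14, 3.14].

## Interface

Orientations are given as a 3x3 rotation matrix whose columns are the frame's x, y, z axes.
In Python, from workcell import ctrl gives the robot as it stands.
- The arm moves only by the shell command python3 -m jog 'ROWS' [OPENING]. ROWS is JSON, a list of rows, each a list of 4 numbers: the shift along the world's x, y, z in cm, then the turn about the world's z in degrees. In form: [[x, y, z, spin], ...]. A call has 1 to 8 rows; each row is the pose to reach, as a shift and turn from the pose commanded when the call began; what a row does not reach only later rows make up. A row lasts 1/8 s, in which the tool goes at most 62.5 mm and 10.7 degrees, less where a joint would pass 70% of its speed; a pose out of reach is approached as far as the arm can. A call with a gripper value outside its range is refused whole. OPENING is the opening, from -1 (shut) to 1 (fully open), set as the call begins (- or left out, the last holds). The fingers move at their own pace and stop on an object; the grip force is fixed at half the most. Time passes only in rows, so rows that repeat a pose let the fingers close. It gives the time, the measured TCP pose, the force, the opening and the grip force at its end, in the units of the state.
- ctrl.get_obs(): the state, without advancing time (a new reading comes with each control period).
- ctrl.snapshot(name): name is "scene" or "top" or "wrist"; returns a dict with "img" (480x640x3 uint8, red, green, blue), "fx", "fy", "cx", "cy" (pixels), "D" ([k1, k2, p1, p2, k3] as OpenCV has them; the pictures are not rectified), "rvec" (rotation vector, rad) and "tvec" (3), from world to camera coordinates, as OpenCV has them. Camera axes: x right, y down, z forward; pixel columns grow to the right and rows downward; lengths in m; the calibration is good to about 2 mm. A picture is of the moment at which its call begins. There is no depth.
- ctrl.hand_in(): hands the job in; it is judged then, once.
The state is a dict: "time": time; "q": joint angles; "joint_vel": joint speeds; "joint_efforts": joint torques, N m; "tcp_pos": TCP position; "eef_rot": TCP orientation; "force": force on the tool from outside, world axes, zero at the start; "wrist_torque": the same for the moment, N m; "width": finger opening in m; "finger_force": force on a finger pad.
Only numpy, scipy, OpenCV 4.12 (cv2) and the standard library are available. Lean on these libraries where they do the work, as an engineer would, in place of code of your own. Each camera call takes 0.05 s, during which the arm holds its last target. There are 200 camera calls.

## Working session

There is one attempt and no reset: what is moved stays moved. The work goes in short steps, Python scripts to look and compute and a shell command to move; the robot and the scene stay as the last step left them, time stands still between calls to the robot, and variables do not carry over. Pictures are saved under pics/ and viewed, at most 10 in all, crops included, and the job is handed in when it is done.

```bash
mkdir -p pics; ls
python3 - <<'E'
from workcell import ctrl
import cv2
o=ctrl.get_obs();print(o['time'],o['tcp_pos'],o['eef_rot'],o['force'],o['width'])
for n in("scene","top"):
    s=ctrl.snapshot(n);cv2.imwrite(f'pics/{n}0.png',s['img'][:,:,::-1]);print(n,s['fx'],s['cx'],s['cy'],s['D'],s['rvec'],s['tvec'])
E
```

```text
pics
0.0 [0.20677906 0.50932484 0.2253589 ] [[-9.26508531e-01  3.76272870e-01 -8.18281114e-04]
 [ 3.76273628e-01  9.26507836e-01 -1.17719195e-03]
 [ 3.15198469e-04 -1.39857599e-03 -9.99998972e-01]] [ 0.67990174 -0.4278459  -0.36553222] 0.0880914619741275
scene 447.7036519152992 312.2081999313304 241.10806519413396 [-0.02281469  0.          0.          0.          0.        ] [ 2.28123949  0.82147016 -0.3037969 ] [-0.4351533  -0.18314521  1.53643218]
top 500.4868230208334 323.66343598632085 235.54376774282807 [-0.02883354  0.          0.          0.          0.        ] [ 2.1421138  -2.1643547   0.13923101] [0.04957351 0.56544506 1.40104519]
```

View pics/top0.png

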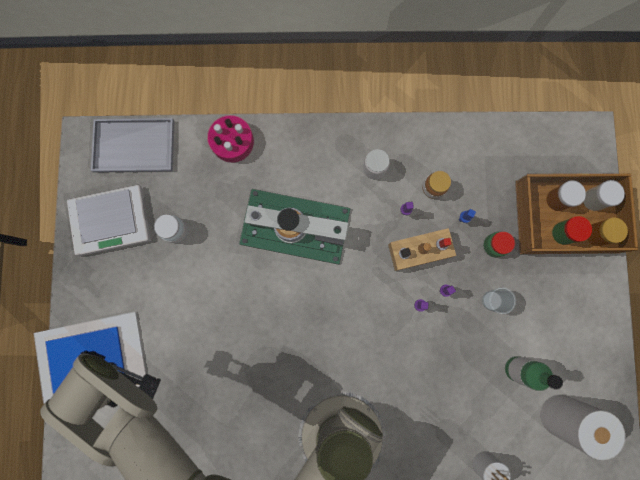

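View pics/scene0.png

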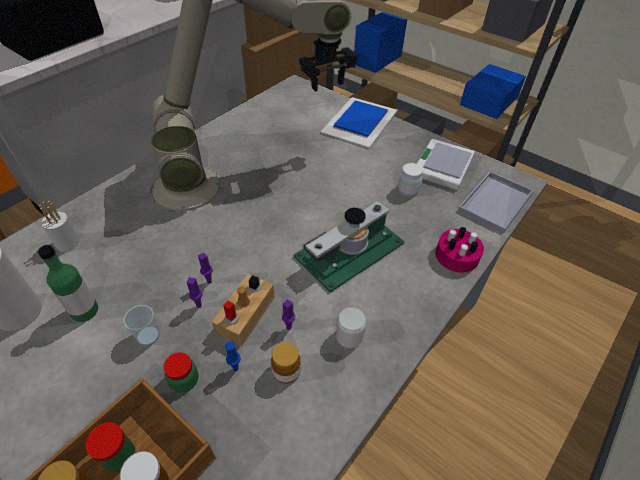

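Candidates for the drift in the scene image: the red-handled piece in the block (230,310), a blue look-alike (232,355), purple ones at (205,265), (194,290) and (288,313), and red jar lids at (180,365) and (105,440). I choose the red square handle in the block (top image 446,243). Next I'll check it in a crop.

```bash
cat > h.py <<'E'
import numpy as np,cv2
from workcell import ctrl
def snap(n): return ctrl.snapshot(n)
def ray(s,uv):
    K=np.array([[s['fx'],0,s['cx']],[0,s['fy'],s['cy']],[0,0,1]]);D=np.array(s['D'])
    p=cv2.undistortPoints(np.array(uv,float).reshape(-1,1,2),K,D)[:,0]
    R=cv2.Rodrigues(np.array(s['rvec'],float))[0];t=np.array(s['tvec'],float).ravel()
    return -R.T@t,(np.c_[p,np.ones(len(p))])@R
def onz(s,uv,z):
    c,d=ray(s,uv);return c+d*((z-c[2])/d[:,2])[:,None]
def px(s,P):
    K=np.array([[s['fx'],0,s['cx']],[0,s['fy'],s['cy']],[0,0,1]])
    return cv2.projectPoints(np.array(P,float).reshape(-1,1,3),np.array(s['rvec'],float),np.array(s['tvec'],float),K,np.array(s['D']))[0][:,0]
def cross(s1,u1,s2,u2):
    c1,d1=ray(s1,u1);c2,d2=ray(s2,u2);A=np.c_[d1[0],-d2[0]]
    k=np.linalg.lstsq(A,c2-c1,rcond=None)[0];a=c1+k[0]*d1[0];b=c2+k[1]*d2[0];return (a+b)/2,np.linalg.norm(a-b)
def blobs(m,amin=20):
    n,l,st,c=cv2.connectedComponentsWithStats(m.astype(np.uint8));return [(c[i],st[i],l==i) for i in range(1,n) if st[i][4]>=amin]
E
python3 - <<'E'
from h import *
s=snap("top");im=s['img'];hsv=cv2.cvtColor(im,cv2.COLOR_RGB2HSV)
H,S,V=[hsv[:,:,i].astype(int) for i in range(3)]
def show(n,m,z,box,amin):
    for c,st,l in blobs(m,amin):
        if not(box[0]<c[0]<box[2] and box[1]<c[1]<box[3]):continue
        cn=max(cv2.findContours(l.astype(np.uint8),0,1)[0],key=cv2.contourArea).astype(float)
        P=onz(s,cn[:,0],z)[:,:2].astype(np.float32)
        r=cv2.minAreaRect(P*1000);print(n,c.round(1),st[4],r)
show('green',(H>60)&(H<95)&(S>80),.012,(220,170,370,280),300)
show('wood',(H>8)&(H<25)&(S>60)&(V>90),.06,(370,200,480,290),300)
show('red',((H<6)|(H>174))&(S>150)&(V>90),.12,(420,220,470,270),10)
a=cv2.resize(im[225:280,380:470],(800,489),interpolation=2);
b=cv2.resize(im[180:270,230:370],(800,514),interpolation=2)
w=snap("scene")['img'];c=cv2.resize(w[270:350,205:285],(400,400),interpolation=2);d=cv2.resize(w[195:295,290:410],(480,400),interpolation=2)
out=np.vstack([np.hstack([cv2.resize(a,(400,245)),cv2.resize(b,(400,245))]),np.hstack([cv2.resize(c,(350,350)),cv2.resize(d,(450,350))])])
cv2.imwrite('pics/crop1.png',out[:,:,::-1])
E
```

```text
green [298.9 205.4] 1042 ((658.6790161132812, 115.62869262695312), (293.52496337890625, 44.34450912475586), 78.75399017333984)
green [288.3 244.7] 1355 ((546.1566772460938, 139.7661895751953), (294.070068359375, 59.697349548339844), 77.55379486083984)
wood [420.9 249.3] 1568 ((521.8896484375, -232.420166015625), (82.39908599853516, 179.5389404296875), 13.151281356811523)
red [445.4 242. ] 63 ((534.3157348632812, -284.2409973144531), (17.70574951171875, 27.802398681640625), 13.360075950622559)
```

View pics/crop1.png

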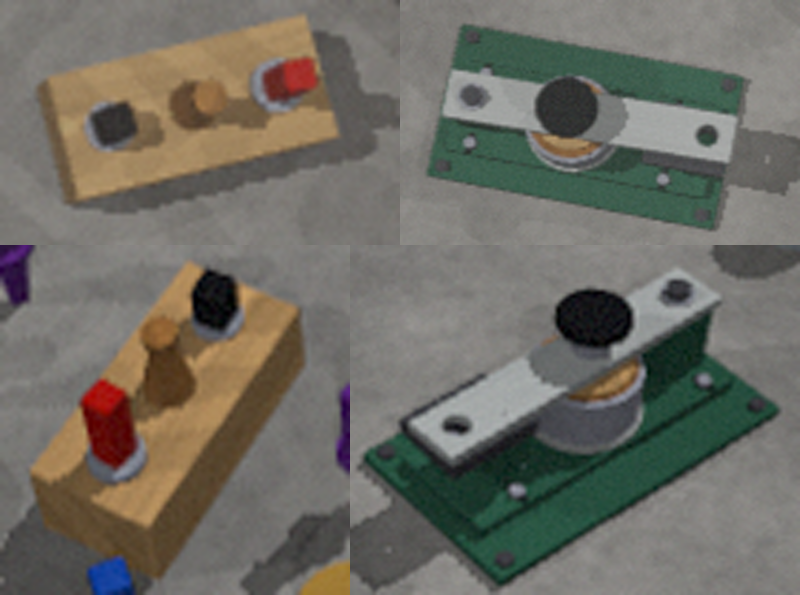

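Run:
```python
from h import *
s=snap("top");im=s['img'];hsv=cv2.cvtColor(im,cv2.COLOR_RGB2HSV)
H,S,V=[hsv[:,:,i].astype(int) for i in range(3)]
m=((H>60)&(H<95)&(S>80));m[:170]=0;m[285:]=0;m[:,:225]=0;m[:,370:]=0
bl=[l for c,st,l in blobs(m,300)];g=np.any(bl,axis=0)
v,u=np.nonzero(g);P=onz(s,np.c_[u,v],.012)[:,:2].astype(np.float32)*1000
print('base',cv2.minAreaRect(P))
print('barhole',onz(s,[[337.5,229.6]],.105))
print('drift top',onz(s,[[447.5,242.3]],.124)); 
# refined via two views: head-tops
c=snap("scene");h2=cv2.cvtColor(c['img'],cv2.COLOR_RGB2HSV);H,S,V=[h2[:,:,i].astype(int) for i in range(3)]
for cc,st,l in blobs(((H<6)|(H>174))&(S>150)&(V>90),20):
  if abs(cc[0]-230)<15 and abs(cc[1]-310)<20:print('scene red',cc,cross(s,[[445.4,242]],c,[cc]))
o=ctrl.get_obs();print(o['time'],o['tcp_pos'])
```

```text
base ((598.6796264648438, 128.583251953125), (294.4501953125, 165.06521606445312), 78.08454132080078)
barhole [[0.5730314  0.00559804 0.105     ]]
drift top [[ 0.53263791 -0.29006581  0.124     ]]
scene red [227.68932039 308.69902913] (array([ 0.53522166, -0.28931161,  0.10586345]), np.float64(0.0011948746147736008))
0.3 [0.20691014 0.50950645 0.22576132]
```

```bash
python3 -m jog '[[3,-5,1,0],[6,-10,2,-6],[9.5,-15,3,-12],[13,-20,4,-18],[16.5,-25,5,-24],[20,-30,6,-30],[23.5,-35,6,-36],[27,-40,6,-42]]'; python3 -m jog '[[3.5,-4,0,-6],[7,-8,0,-12],[7,-8,0,-12],[7,-8,0,-12]]'
python3 - <<'E'
from h import *
o=ctrl.get_obs();print(o['time'],o['tcp_pos'],o['eef_rot'],o['force'])
s=snap("wrist");np.save('w1.npy',s,allow_pickle=True);cv2.imwrite('pics/w1.png',s['img'][:,:,::-1])
print(px(s,[[.573,.0056,.105],[.575,.016,.105],[.575,.016,.095]]))
E
```

```text
time: 1.3
tcp_pos: [0.4778, 0.1077, 0.2862]
eef_rot: [[-0.433, 0.901, 0.001], [0.901, 0.433, 0.0], [-0.0, 0.001, -1.0]]
force: [0.8, -0.1, -0.4]
width: 0.0879
finger_force: 0.0
time: 1.8
tcp_pos: [0.5465, 0.0299, 0.2858]
eef_rot: [[-0.241, 0.971, -0.001], [0.971, 0.241, 0.0], [0.0, -0.0, -1.0]]
force: [-0.1, 0.5, 0.0]
width: 0.088
finger_force: 0.0
1.8 [0.54654804 0.02992475 0.28582649] [[-2.40854243e-01  9.70561130e-01 -5.72217927e-04]
 [ 9.70561182e-01  2.40854461e-01  3.47492116e-04]
 [ 4.75083581e-04 -4.71677557e-04 -9.99999776e-01]] [-0.13399288  0.48806187  0.02252201]
[[344.73087406 242.95971757]
 [349.67358833 233.07269475]
 [348.95593733 230.27509327]]
```

View pics/w1.png

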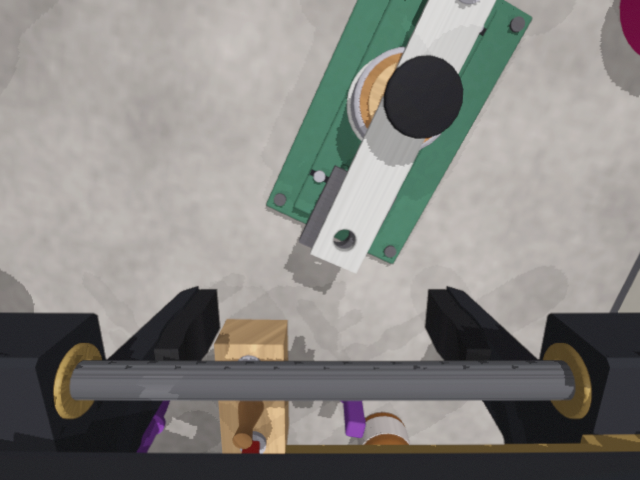

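The wrist view shows the bar hole at about (344,239) and the dark lug edge from (335,168) to (303,243). I'll zoom in on these.

Run:
```python
from h import *
s=np.load('w1.npy',allow_pickle=True).item();im=s['img'];hsv=cv2.cvtColor(im,cv2.COLOR_RGB2HSV)
H,S,V=[hsv[:,:,i].astype(int) for i in range(3)]
m=(H>60)&(H<95)&(S>80);m[290:]=0
g=np.any([l for c,st,l in blobs(m,300)],axis=0)
hull=cv2.convexHull(np.argwhere(g)[:,::-1].astype(np.int32))[:,0];print(cv2.approxPolyDP(hull,6,True)[:,0])
cv2.imwrite('pics/w1c.png',cv2.resize(im[160:280,260:420],(800,600),interpolation=2)[:,:,::-1])
```

```text
[[530  17]
 [392 262]
 [267 204]
 [358   0]
 [503   0]]
```

View pics/w1c.png

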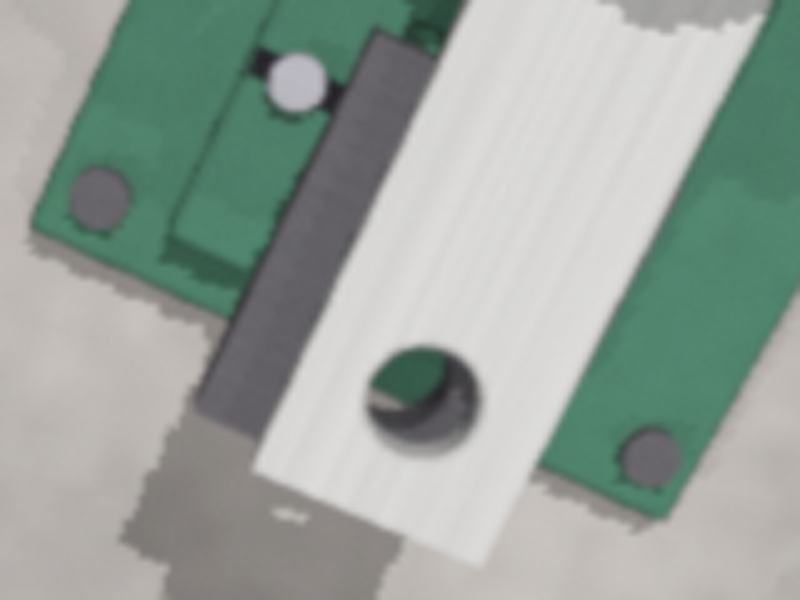

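Run:
```python
from h import *
s=np.load('w1.npy',allow_pickle=True).item()
c=onz(s,[[266.6,205],[393.6,263.6],[530.5,16.5]],.012)[:,:2];print('corners',c,np.linalg.norm(c[0]-c[1]),np.linalg.norm(c[2]-c[1]))
yd=(c[2]-c[1]);yd/=np.linalg.norm(yd);xd=np.array([yd[1],-yd[0]])
print('yaw',np.degrees(np.arctan2(xd[1],xd[0])))
mid=(c[0]+c[1])/2; nom=mid+yd*.035;print('nom',nom,'c',mid+yd*.15)
b=onz(s,[[344.6,240.6]],.105)[0,:2];print('bar',b,'in base',(b-nom)@xd,(b-nom)@yd)
l=onz(s,[[335,166],[299,241.6]],.095)[:,:2]
print('lug edge x',[(p-nom)@xd+.032 for p in l],[(p-nom)@yd for p in l])
e=onz(s,[[260+255/5,160+470/5],[260+485/5,160+565/5]],.105)[:,:2];print('bar end corners',[((p-nom)@xd,(p-nom)@yd) for p in e],np.linalg.norm(e[0]-e[1]))
# far side of lug hole rim: lug hole visible left edge
```

```text
corners [[ 0.48560798  0.00213516]
 [ 0.64964126 -0.03171409]
 [ 0.70761934  0.25840678]] 0.16748936748683563 0.2958573569278667
yaw -11.301179193324764
nom [0.57448344 0.01953191] c [0.59701957 0.13230213]
bar [0.57228969 0.00780253] in base 0.0001473440227583167 -0.011931857442207898
lug edge x [np.float64(-0.005156751083971831), np.float64(-0.005367206351421509)] [np.float64(0.04554483771294414), np.float64(-0.033987290594108335)]
bar end corners [(np.float64(-0.022778320674806625), np.float64(-0.03732813537925838)), (np.float64(0.02522966491345276), np.float64(-0.03601728014066504))] 0.048025878666600866
```

Run:
```python
from h import *
s=np.load('w1.npy',allow_pickle=True).item();t=snap("top");c=snap("scene")
print([np.round(ray(q,[[320,240]]),3) for q in (s,t,c)])
# dark hole in top & scene near predicted pixel
P=onz(s,[[344.6,240.6]],.105)
for n,q in(('t',t),('c',c)):
    u=px(q,P)[0];x,y=u.round().astype(int);g=cv2.cvtColor(q['img'],cv2.COLOR_RGB2GRAY)[y-9:y+10,x-9:x+10];print(n,u)
    if n=='c':print(cv2.cvtColor(q['img'],cv2.COLOR_RGB2GRAY)[y-14:y+9:1,x-14:x+12])
    else: print(g)
```

```text
Traceback (most recent call last):
ValueError: setting an array element with a sequence. The requested array has an inhomogeneous shape after 1 dimensions. The detected shape was (2,) + inhomogeneous part.
```

Run:
```python
from h import *
s=np.load('w1.npy',allow_pickle=True).item();t=snap("top");c=snap("scene")
for q in (s,t,c):
  a,d=ray(q,[[320,240]]);print(a.round(3),d.round(3))
P=onz(s,[[344.6,240.6]],.105)
for n,q,r in(('t',t,8),('c',c,10)):
    u=px(q,P)[0];x,y=u.round().astype(int);g=cv2.cvtColor(q['img'],cv2.COLOR_RGB2GRAY)[y-r:y+r+1,x-r:x+r+1];print(n,u);print(g)
print(cross(s,[[344.6,240.6]],c,[[318.5,246.1]]),cross(t,[[337.5,229.6]],c,[[318.5,246.1]]))
```

```text
[0.528 0.102 0.445] [[ 0.062 -0.278 -0.959]]
[0.379 0.043 1.463] [[ 0.121  0.008 -0.993]]
[ 1.07  -0.636  1.017] [[-0.409  0.539 -0.737]]
t [336.69931794 229.8762739 ]
[[130 134 129 131 128 130 132 135 132 131 132 136 133 133 132 135 135]
 [127 124 127 130 129 130 130 124 129 131 133 131 133 129 132 134 131]
 [125 123 124 128 127 125 126 127 126 131 128 129 128 131 131 129 129]
 [120 122 124 121 123 121 125 124 122 126 123 126 127 127 126 127 128]
 [117 119 118 121 119 119 121 122 120 124 121 124 123 122 121 125 114]
 [112 113 114 116 116 115 117 116 118 116 120 117 119 120 116 113 107]
 [107 109 111 110 112 116 115 116 112 113 116 113 117 109 108 107 109]
 [100 109 104 108 108 106 108 108 108 110 111 101 103  99 101 105 106]
 [101 101  99 100 102 102 104  91  93  98  99 101  95 101  95 100 101]
 [ 93  94  93  96  87  90  94  90  90  91  88  92  92  91  93  94  97]
 [ 75  74  76  79  74  78  79  83  82  87  90  88  85  86  90  88  91]
 [ 82  86  79  79  79  75  76  71  75  78  80  79  83  81  85  87  86]
 [ 85  90  89  83  83  80  68  63  60  57  58  62  68  67  71  74  76]
 [ 59  62
[... 1636 characters left out ...]
 84]
 [ 34  41  66  90 114 145 168 179 176 180 177 178 176 180 184 182 154 114
   94  78  81]
 [ 51  42  36  65  86 105 139 171 176 175 174 179 180 180 163 150 109  86
   71  65  57]
 [ 69  57  36  38  68  89 105 138 171 177 179 182 180 157 106  84  78  72
   53  42  34]
 [ 74  70  51  34  33  57  86 106 137 169 181 164 149 109  85  71  54  48
   37  42  27]
 [ 78  78  74  55  31  38  60  87 100 141 154 105  81  80  68  48  30  33
   28  27  31]
 [ 73  77  77  71  50  23  39  55  75  98 103  86  76  56  46  38  29  29
   26  32  26]]
(array([0.57386624, 0.00885446, 0.10483653]), np.float64(0.0038015692626299415)) (array([0.5745982 , 0.00720924, 0.10614291]), np.float64(0.004668788155178875))
```

```bash
python3 -m jog '[[0,-6,0,0],[-0.5,-12,0,0],[-1,-18,0,0],[-1.5,-24,0,0],[-1.5,-27.5,0,0],[-1.5,-27.5,0,0],[-1.5,-27.5,0,0]]'
python3 - <<'E'
from h import *
o=ctrl.get_obs();print(o['time'],o['tcp_pos'],o['force'])
s=snap("wrist");np.save('w2.npy',s,allow_pickle=True)
hsv=cv2.cvtColor(s['img'],cv2.COLOR_RGB2HSV);H,S,V=[hsv[:,:,i].astype(int) for i in range(3)]
for c,st,l in blobs(((H<6)|(H>174))&(S>150)&(V>70),60):print('red',c,st)
print(px(s,[[.535,-.287,.124],[.535,-.287,.06]]))
x,y=px(s,[[.525,-.24,.06]])[0].astype(int);y0=max(0,y-130);x0=x-170
im=s['img'][y0:y0+250,x0:x0+333];print(x0,y0);cv2.imwrite('pics/w2.png',cv2.resize(im,(800,600),interpolation=2)[:,:,::-1])
E
```

```text
time: 2.92
tcp_pos: [0.532, -0.2443, 0.2861]
eef_rot: [[-0.241, 0.97, 0.0], [0.97, 0.241, 0.0], [0.0, 0.0, -1.0]]
force: [0.8, -0.5, -0.1]
width: 0.0882
finger_force: 0.0
2.925 [ 0.53200479 -0.24429428  0.28611704] [ 0.80517294 -0.49753437 -0.09509712]
red [314.09537572 254.44508671] [303 236  22  36 692]
red [281.5959596  357.21717172] [265 353  35   8 198]
red [281.86363636 402.50909091] [267 401  30   5 110]
[[315.30085413 261.94101124]
 [316.35937891 241.40579264]]
147 66
```

View pics/w2.png

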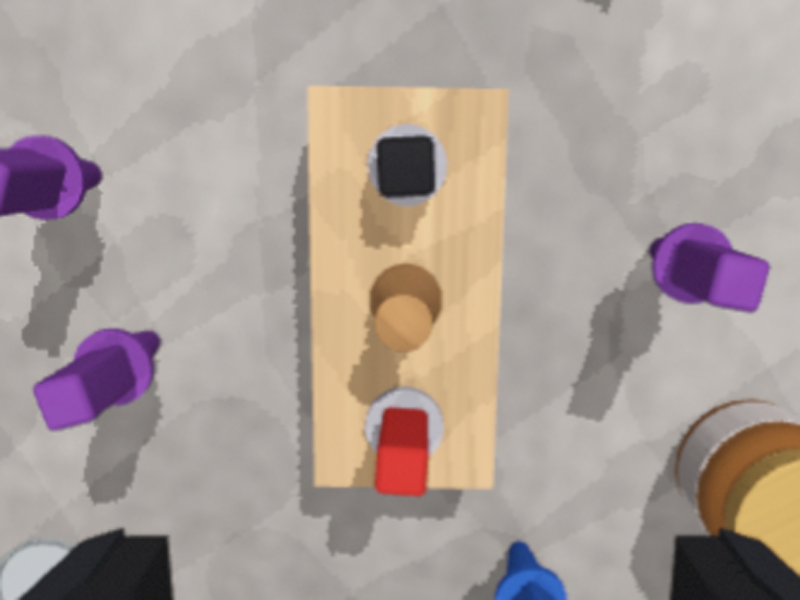

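The crop confirms the choice: the red square handle in the block has its top at crop (401,469), the black bolt head is at (406,167), and the tamper sits between them. The purple and blue look-alikes stand outside the block.

Run:
```python
from h import *
s=np.load('w2.npy',allow_pickle=True).item();f=lambda L:np.array(L,float)/2.4+[147,66]
print('drift',onz(s,f([[401,469]]),.124), 'collar',onz(s,f([[404,425]]),.066)); print('bolt',onz(s,f([[406,167]]),.095),'flange',onz(s,f([[408,165]]),.063))
c=onz(s,f([[308,87],[508,89],[495,488],[314,487]]),.06)[:,:2];m=c.mean(0);y=(c[0]+c[1]-c[2]-c[3]);y/=np.linalg.norm(y)
print('block',c,m,'ydir',y,np.degrees(np.arctan2(-y[0],y[1])));print([m+k*y for k in(-.055,0,.055)], np.linalg.norm(c[0]-c[1]),np.linalg.norm(c[1]-c[2]))
for a in([[376,495],[428,495]],[[377,195],[434,195]],[[377,137],[377,195]]):
  p=onz(s,f(a),.1)[:,:2];print(np.degrees(np.arctan2(*(p[1]-p[0])[::-1])))
```

```text
drift [[ 0.53381981 -0.28677629  0.124     ]] collar [[ 0.53405055 -0.28725938  0.066     ]]
bolt [[ 0.50962699 -0.1809192   0.095     ]] flange [[ 0.5099048  -0.18071593  0.063     ]]
block [[ 0.4640138  -0.16111419]
 [ 0.54172007 -0.1427042 ]
 [ 0.58131239 -0.30814942]
 [ 0.50177376 -0.32732248]] [ 0.52220501 -0.23482257] ydir [-0.22713622  0.973863  ] 13.128527360838145
[array([ 0.5346975 , -0.28838504]), array([ 0.52220501, -0.23482257]), array([ 0.50971252, -0.18126011])] 0.07985731583150169 0.17011664324909578
13.891680109372999
13.873984101603986
-76.87749552880379
```

```bash
python3 -m jog '[[0.2,-4.3,-3,0],[0.2,-4.3,-8,0],[0.2,-4.3,-13,0],[0.2,-4.3,-17,0],[0.2,-4.3,-18.3,0],[0.2,-4.3,-18.3,0]]' && python3 -m jog '[[0,0,0,0],[0,0,0,0],[0,0,0,0],[0,0,0,0],[0,0,0,0]]' -1
```

```text
time: 3.72
tcp_pos: [0.5344, -0.2879, 0.1035]
eef_rot: [[-0.241, 0.97, 0.0], [0.97, 0.241, -0.0], [-0.0, 0.0, -1.0]]
force: [-0.0, 0.4, 1.1]
width: 0.088
finger_force: 0.0
time: 4.35
tcp_pos: [0.5339, -0.2885, 0.103]
eef_rot: [[-0.24, 0.971, 0.0], [0.971, 0.24, 0.0], [-0.0, 0.0, -1.0]]
force: [-0.2, -0.2, -0.7]
width: 0.0403
finger_force: 0.0
```

```bash
python3 -m jog '[[0,0,0,0],[0,0,0,0],[0,0,0,0],[0,0,0,0]]' && python3 -m jog '[[0,0,2,0],[0,0,7,0],[0,0,11,0],[0,0,14,0],[0,0,14,0]]'
```

```text
time: 4.85
tcp_pos: [0.534, -0.2884, 0.1029]
eef_rot: [[-0.24, 0.971, -0.0], [0.971, 0.24, 0.0], [0.0, 0.0, -1.0]]
force: [1.1, -0.4, 0.5]
width: 0.0199
finger_force: 29.6
time: 5.48
tcp_pos: [0.5343, -0.2888, 0.2444]
eef_rot: [[-0.24, 0.971, 0.003], [0.971, 0.24, -0.002], [-0.003, 0.002, -1.0]]
force: [-0.6, -0.2, -3.5]
width: 0.0196
finger_force: 29.6
```

```bash
python3 -m jog '[[0.7,5,0,0],[1.4,11,0,0],[2.1,17,0,0],[2.8,23,0,0],[3.5,28,0,0],[3.5,29.5,0,0],[3.5,29.5,0,0],[3.5,29.5,-1.5,0]]'; python3 -m jog '[[0,0,0,0],[0,0,0,0]]'
python3 - <<'E'
from h import *
o=ctrl.get_obs();print(o['time'],o['tcp_pos'],o['force'])
s=snap("wrist");c=snap("scene");np.save('w3.npy',s,allow_pickle=True)
x,y=px(c,[[.57,.007,.12]])[0].astype(int)
a=cv2.resize(c['img'][y-45:y+45,x-60:x+60],(800,600),interpolation=2);cv2.imwrite('pics/c3.png',a[:,:,::-1])
print(x,y)
E
```

```text
time: 6.48
tcp_pos: [0.5692, 0.0051, 0.2277]
eef_rot: [[-0.239, 0.971, 0.001], [0.971, 0.239, -0.001], [-0.001, 0.001, -1.0]]
force: [0.0, 0.2, -2.6]
width: 0.0194
finger_force: 30.0
time: 6.72
tcp_pos: [0.5691, 0.0055, 0.2281]
eef_rot: [[-0.239, 0.971, -0.0], [0.971, 0.239, -0.0], [-0.0, -0.0, -1.0]]
force: [-0.5, -0.4, -2.6]
width: 0.0196
finger_force: 30.0
6.725 [0.56905673 0.00547303 0.22805938] [-0.52202183 -0.42410712 -2.59769185]
316 242
```

View pics/c3.png

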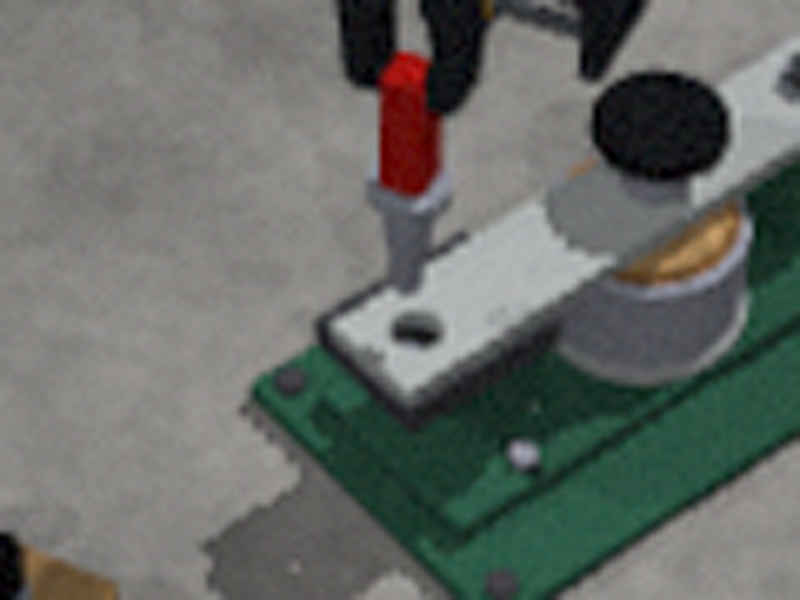

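The drift hangs above the bar. Its tip is at crop (405,288) and the bar hole at (418,330). I'll compare them on their planes.

Run:
```python
from h import *
c=snap("scene")
f=lambda p:[[256+p[0]/6.667,197+p[1]/6.667]]
print('tip',onz(c,f((406,286)),.133),'hole',onz(c,f((418,330)),.105),'handle top',onz(c,f((408,70)),.249),'collar',onz(c,f((410,192)),.188))
```

```text
tip [[0.57351758 0.00449045 0.133     ]] hole [[0.57689334 0.00895944 0.105     ]] handle top [[0.57042197 0.00604017 0.249     ]] collar [[0.5745168  0.00407784 0.188     ]]
```

```bash
python3 -m jog '[[0,0.2,-1.5,0],[0,0.2,-2.3,0],[0,0.2,-2.7,0],[0,0.2,-2.9,0],[0,0.2,-3.0,0],[0,0.2,-3.1,0],[0,0.2,-3.1,0]]'
```

```text
time: 7.75
tcp_pos: [0.569, 0.0086, 0.197]
eef_rot: [[-0.24, 0.971, 0.0], [0.971, 0.24, -0.0], [-0.0, 0.0, -1.0]]
force: [-0.4, -0.4, -2.0]
width: 0.0193
finger_force: 30.0
```

```bash
python3 -m jog '[[0,0,-0.2,0],[0,0,-0.4,0],[0,0,-0.6,0],[0,0,-0.6,0]]';python3 -m jog '[[0,0,-0.2,0],[0,0,-0.4,0],[0,0,-0.4,0]]'
```

```text
time: 8.25
tcp_pos: [0.5689, 0.0086, 0.1907]
eef_rot: [[-0.24, 0.971, -0.0], [0.971, 0.24, 0.0], [0.0, -0.0, -1.0]]
force: [-0.2, 0.1, -2.5]
width: 0.0196
finger_force: 30.0
time: 8.62
tcp_pos: [0.5689, 0.0086, 0.1867]
eef_rot: [[-0.24, 0.971, -0.0], [0.971, 0.24, 0.0], [0.0, -0.0, -1.0]]
force: [0.3, 1.3, -2.4]
width: 0.0194
finger_force: 30.0
```

```bash
python3 -m jog '[[0,0,-0.2,0],[0,0,-0.4,0],[0,0,-0.6,0],[0,0,-0.6,0]]';python3 -m jog '[[0,0,-0.2,0],[0,0,-0.4,0],[0,0,-0.4,0]]'
```

```text
time: 9.12
tcp_pos: [0.5689, 0.0086, 0.1808]
eef_rot: [[-0.24, 0.971, -0.0], [0.971, 0.24, 0.0], [0.0, -0.0, -1.0]]
force: [-0.7, 0.4, -2.6]
width: 0.0189
finger_force: 30.0
time: 9.5
tcp_pos: [0.569, 0.0086, 0.1769]
eef_rot: [[-0.24, 0.971, 0.0], [0.971, 0.24, 0.0], [0.0, 0.0, -1.0]]
force: [1.4, 1.0, -3.0]
width: 0.0194
finger_force: 30.0
```

```bash
python3 -m jog '[[0,0,-0.2,0],[0,0,-0.4,0],[0,0,-0.4,0]]';python3 -m jog '[[0,0,-0.2,0],[0,0,-0.4,0],[0,0,-0.4,0]]'
```

```text
time: 9.88
tcp_pos: [0.5693, 0.0086, 0.1735]
eef_rot: [[-0.24, 0.971, 0.001], [0.971, 0.24, -0.0], [-0.0, 0.001, -1.0]]
force: [1.7, 0.8, 3.0]
width: 0.0196
finger_force: 30.0
time: 10.25
tcp_pos: [0.5691, 0.0086, 0.1693]
eef_rot: [[-0.24, 0.971, 0.001], [0.971, 0.24, 0.0], [-0.0, 0.001, -1.0]]
force: [0.1, 1.1, 4.2]
width: 0.0194
finger_force: 30.0
```

```bash
python3 -m jog '[[-0.05,0,-0.1,0],[-0.05,0,-0.3,0],[-0.05,0,-0.3,0]]';python3 -m jog '[[-0.05,0,-0.1,0],[-0.05,0,-0.3,0],[-0.05,0,-0.3,0]]'
```

```text
time: 10.62
tcp_pos: [0.5687, 0.0086, 0.1662]
eef_rot: [[-0.24, 0.971, 0.001], [0.971, 0.24, 0.0], [-0.0, 0.001, -1.0]]
force: [1.5, 1.4, 4.2]
width: 0.0199
finger_force: 30.0
time: 11.0
tcp_pos: [0.568, 0.0086, 0.1626]
eef_rot: [[-0.24, 0.971, -0.0], [0.971, 0.24, 0.0], [0.0, -0.0, -1.0]]
force: [2.4, 2.1, 1.1]
width: 0.0195
finger_force: 30.0
```

```bash
python3 -m jog '[[-0.03,0.03,-0.1,0],[-0.03,0.03,-0.3,0],[-0.03,0.03,-0.3,0]]';python3 -m jog '[[-0.03,0.03,-0.1,0],[-0.03,0.03,-0.3,0],[-0.03,0.03,-0.3,0]]'
```

```text
time: 11.38
tcp_pos: [0.5676, 0.0089, 0.1597]
eef_rot: [[-0.24, 0.971, -0.0], [0.971, 0.24, 0.0], [0.0, -0.0, -1.0]]
force: [2.3, 1.7, 1.8]
width: 0.0197
finger_force: 30.0
time: 11.75
tcp_pos: [0.5672, 0.0092, 0.1566]
eef_rot: [[-0.24, 0.971, -0.001], [0.971, 0.24, 0.0], [0.0, -0.0, -1.0]]
force: [1.8, 0.6, 0.9]
width: 0.0197
finger_force: 30.0
```

```bash
python3 -m jog '[[0,0,-0.1,0],[0,0,-0.2,0],[0,0,-0.2,0]]';python3 -m jog '[[0,0,-0.1,0],[0,0,-0.2,0],[0,0,-0.2,0]]'
```

```text
time: 12.12
tcp_pos: [0.5672, 0.0092, 0.1548]
eef_rot: [[-0.24, 0.971, -0.0], [0.971, 0.24, 0.0], [0.0, -0.0, -1.0]]
force: [1.3, 1.2, 2.1]
width: 0.0193
finger_force: 30.0
time: 12.5
tcp_pos: [0.5673, 0.0092, 0.1528]
eef_rot: [[-0.24, 0.971, -0.0], [0.971, 0.24, 0.0], [0.0, -0.0, -1.0]]
force: [1.4, 1.6, 1.6]
width: 0.0197
finger_force: 30.0
```

```bash
python3 -m jog '[[0,0.02,-0.1,0],[0,0.02,-0.2,0],[0,0.02,-0.2,0]]';python3 -m jog '[[0,0,-0.1,0],[0,0,-0.2,0],[0,0,-0.2,0]]'
```

```text
time: 12.88
tcp_pos: [0.5673, 0.0093, 0.1508]
eef_rot: [[-0.24, 0.971, -0.0], [0.971, 0.24, -0.0], [0.0, -0.0, -1.0]]
force: [1.0, 0.1, 2.1]
width: 0.0195
finger_force: 30.0
time: 13.25
tcp_pos: [0.5673, 0.0094, 0.1488]
eef_rot: [[-0.24, 0.971, -0.0], [0.971, 0.24, 0.0], [0.0, -0.0, -1.0]]
force: [1.7, 0.2, 2.7]
width: 0.0194
finger_force: 30.0
```

```bash
python3 -m jog '[[0,0,-0.05,0],[0,0,-0.1,0],[0,0,-0.1,0]]';python3 -m jog '[[0,0,-0.05,0],[0,0,-0.05,0]]'
```

```text
time: 13.62
tcp_pos: [0.5674, 0.0093, 0.148]
eef_rot: [[-0.24, 0.971, 0.0], [0.971, 0.24, -0.0], [-0.0, 0.0, -1.0]]
force: [1.4, 0.8, 4.6]
width: 0.0195
finger_force: 30.0
time: 13.88
tcp_pos: [0.5675, 0.0092, 0.1479]
eef_rot: [[-0.24, 0.971, 0.001], [0.971, 0.24, -0.0], [-0.001, 0.001, -1.0]]
force: [0.8, 1.0, 6.9]
width: 0.0194
finger_force: 30.0
```

```bash
python3 -m jog '[[0,0,-0.06,0],[0,0,-0.06,0],[0,0,-0.06,0]]'
```

```text
time: 14.25
tcp_pos: [0.5677, 0.0092, 0.1478]
eef_rot: [[-0.24, 0.971, 0.002], [0.971, 0.24, -0.001], [-0.001, 0.001, -1.0]]
force: [0.8, -0.3, 9.9]
width: 0.0195
finger_force: 30.0
```

```bash
python3 -m jog '[[0,0,0.2,0],[0,0,0.8,0],[0,0,1.6,0],[0,0,2.6,0],[0,0,3.8,0],[0,0,5.5,0],[0,0,8,0],[0,0,10,0]]'
```

```text
time: 15.25
tcp_pos: [0.5672, 0.0093, 0.2486]
eef_rot: [[-0.24, 0.971, 0.001], [0.971, 0.24, -0.0], [-0.0, 0.001, -1.0]]
force: [1.5, -0.2, -3.8]
width: 0.0196
finger_force: 30.0
```

```bash
python3 -m jog '[[-0.5,-5,0.3,0],[-1.2,-11,0.3,0],[-1.8,-17,0.3,0],[-2.5,-23,0.3,0],[-3.2,-28,0.3,0],[-3.3,-29.8,0,0],[-3.3,-29.8,-1,0],[-3.3,-29.8,-4,0]]'; python3 -m jog '[[0,0,0,0],[0,0,-1,0],[0,0,-1,0]]'
```

```text
time: 16.25
tcp_pos: [0.5351, -0.2873, 0.2074]
eef_rot: [[-0.241, 0.97, 0.002], [0.97, 0.241, -0.001], [-0.002, 0.002, -1.0]]
force: [0.0, 0.9, -3.5]
width: 0.0196
finger_force: 30.0
time: 16.62
tcp_pos: [0.5345, -0.2881, 0.1969]
eef_rot: [[-0.241, 0.971, -0.0], [0.971, 0.241, 0.0], [0.0, -0.0, -1.0]]
force: [-0.6, 0.2, -2.7]
width: 0.0189
finger_force: 30.0
```

```bash
python3 -m jog '[[-0.05,0,-1.5,0],[-0.05,0,-3.2,0],[-0.05,0,-4.5,0],[-0.05,0,-5.5,0],[-0.05,0,-6.5,0],[-0.05,0,-7.5,0],[-0.05,0,-8.5,0],[-0.05,0,-9,0]]'; python3 -m jog '[[0,0,-0.15,0],[0,0,-0.3,0],[0,0,-0.4,0],[0,0,-0.4,0]]'
```

```text
time: 17.62
tcp_pos: [0.5337, -0.2886, 0.1061]
eef_rot: [[-0.24, 0.971, -0.001], [0.971, 0.24, 0.0], [0.001, -0.0, -1.0]]
force: [0.6, -0.6, -2.9]
width: 0.0195
finger_force: 30.0
time: 18.12
tcp_pos: [0.534, -0.2887, 0.1032]
eef_rot: [[-0.24, 0.971, 0.0], [0.971, 0.24, -0.0], [-0.0, 0.0, -1.0]]
force: [0.0, -0.2, -1.2]
width: 0.0197
finger_force: 30.0
```

```bash
python3 -m jog '[[0,0,0,0],[0,0,0,0],[0,0,0,0],[0,0,0,0],[0,0,2,0],[0,0,6,0],[0,0,9,0],[0,0,9,0]]' 0.2
python3 - <<'E'
from h import *
o=ctrl.get_obs();print(o['time'],o['tcp_pos'],o['width'],o['force'])
t=snap("scene");x,y=234,305
a=cv2.resize(t['img'][y-50:y+40,x-60:x+60],(533,400),interpolation=2)
x,y=px(t,[[.57,.05,.1]])[0].astype(int)
b=cv2.resize(t['img'][y-35:y+35,x-30:x+30],(267,311),interpolation=2);b=np.vstack([b,np.zeros((89,267,3),np.uint8)])
cv2.imwrite('pics/c4.png',np.hstack([a,b])[:,:,::-1])
E
```

```text
time: 19.12
tcp_pos: [0.5345, -0.2891, 0.1949]
eef_rot: [[-0.24, 0.971, 0.004], [0.971, 0.24, -0.003], [-0.004, 0.003, -1.0]]
force: [-0.1, -0.4, -1.0]
width: 0.0525
finger_force: 0.0
19.125 [ 0.53450046 -0.28912851  0.1949258 ] 0.052504712549228776 [-0.11211988 -0.42313168 -0.95970517]
```

View pics/c4.png

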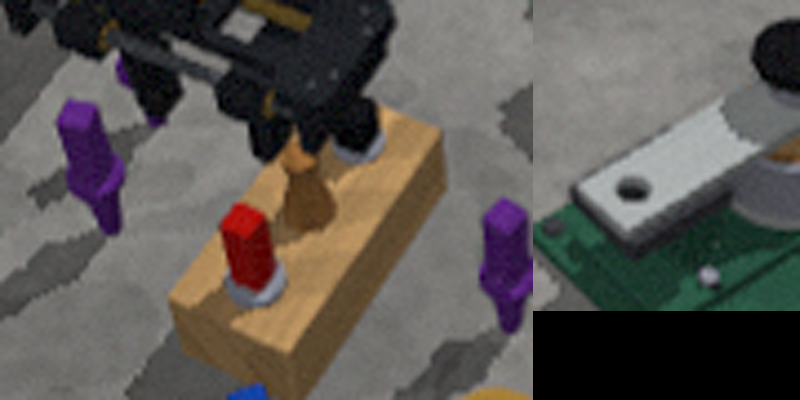

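The drift stands upright in the block (crop 250,255), and the bar's hole shows at crop (633,188). On to the bolt.

```bash
python3 -m jog '[[-1.2,5,0,0],[-2.4,10,0,0],[-2.4,10.6,-2,0],[-2.4,10.6,-6,0],[-2.4,10.6,-9,0],[-2.4,10.6,-10.4,0],[-2.4,10.6,-10.5,0],[-2.4,10.6,-10.5,0]]'; python3 -m jog '[[0,0,0,0],[0,0,0,0],[0,0,0,0],[0,0,0,0],[0,0,0,0],[0,0,0,0]]' -1
```

```text
time: 20.18
tcp_pos: [0.5102, -0.1829, 0.0885]
eef_rot: [[-0.24, 0.971, 0.001], [0.971, 0.24, -0.001], [-0.001, 0.001, -1.0]]
force: [1.2, 0.4, 0.5]
width: 0.0531
finger_force: 0.0
time: 20.92
tcp_pos: [0.5099, -0.1826, 0.0879]
eef_rot: [[-0.24, 0.971, 0.0], [0.971, 0.24, -0.0], [-0.0, 0.0, -1.0]]
force: [-0.3, -0.4, 0.3]
width: 0.0005
finger_force: 0.0
```

Run:
```python
from h import *
t=snap("scene");x,y=240,295
a=cv2.resize(t['img'][y-45:y+45,x-60:x+60],(400,300),interpolation=2)
w=snap("wrist");b=cv2.resize(w['img'],(400,300))
q=snap("top");x,y=px(q,[[.51,-.19,.1]])[0].astype(int)
c=cv2.resize(q['img'][y-45:y+45,x-60:x+60],(400,300),interpolation=2)
cv2.imwrite('pics/c5.png',np.vstack([np.hstack([a,b]),np.hstack([c,0*c])])[:,:,::-1])
```

```text
(no output)
```

View pics/c5.png

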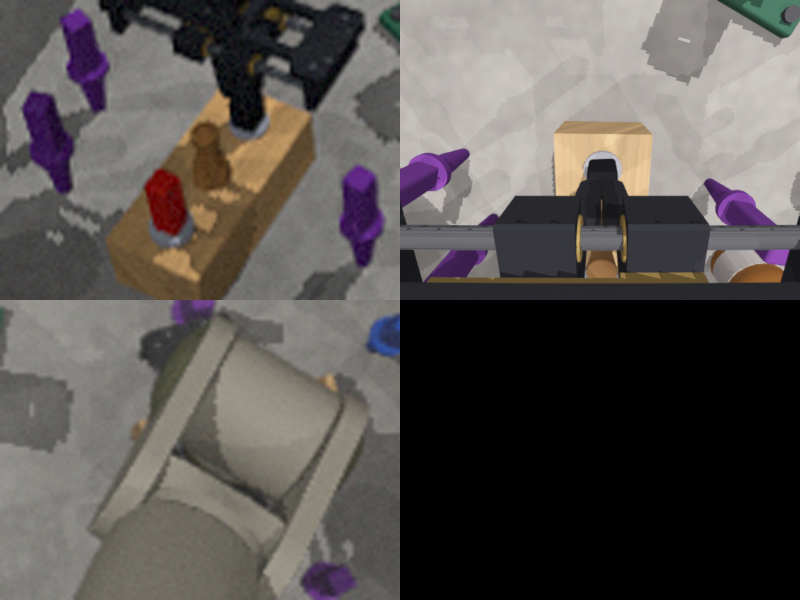

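The wrist view shows the fingers directly over the bolt flange, at (602,160) in the picture. I'll compare the finger gap with the saved image taken at 19.6 mm.

Run:
```python
from h import *
s3=np.load('w3.npy',allow_pickle=True).item();s=snap("wrist");o=ctrl.get_obs();print(o['time'],o['width'],o['finger_force'])
for q in(s3,s):
    hsv=cv2.cvtColor(q['img'],cv2.COLOR_RGB2HSV);m=(hsv[:,:,0]>12)&(hsv[:,:,0]<30)&(hsv[:,:,1]>90);m[:340]=0;m[435:]=0;m[:,:150]=0;m[:,500:]=0
    print([(c.round(1),st) for c,st,l in blobs(m,60)])
a=np.hstack([q['img'][220:460,200:420] for q in(s3,s)]);cv2.imwrite('pics/c6.png',cv2.resize(a,(800,436))[:,:,::-1])
```

```text
21.125 0.0004634009104850796 0.0
[(array([238.9, 381.7]), array([231, 343,  20,  77, 853], dtype=int32)), (array([405.1, 381.7]), array([393, 343,  21,  77, 851], dtype=int32)), (array([267.4, 422.1]), array([262, 402,   9,  33, 171], dtype=int32)), (array([369.3, 429.5]), array([357, 426,  24,   9,  88], dtype=int32))]
[(array([286.1, 381.5]), array([281, 343,  13,  77, 589], dtype=int32)), (array([357.9, 381.5]), array([352, 343,  11,  77, 574], dtype=int32)), (array([322.3, 417.9]), array([ 296,  401,   53,   34, 1662], dtype=int32))]
```

View pics/c6.png

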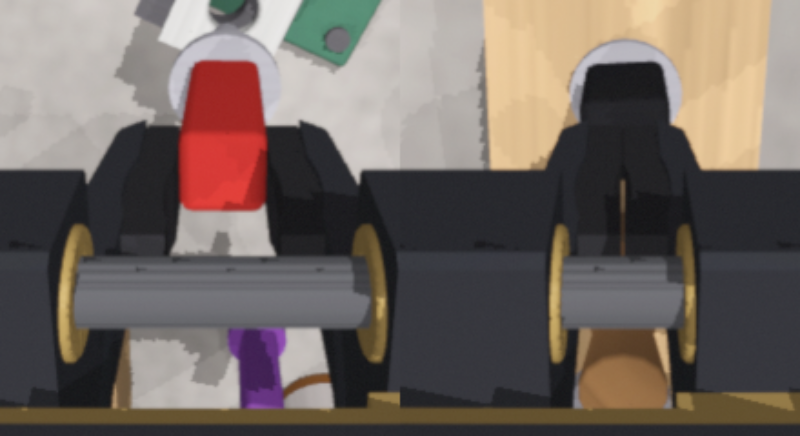

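The fingers closed behind or above the black head, which is visible at right-crop (625,95). The grasp missed, so I'll measure where the bolt is now.

Run:
```python
from h import *
s=snap("wrist");o=ctrl.get_obs();im=s['img'];print(o['tcp_pos'])
f=lambda x,y:[200+(x-400)/1.818,220+y/1.818]
print('flange mid if z=.063',onz(s,[f(626,97)],.063)); print('back flange edge',onz(s,[f(626,41)],.063))
B=[.5097,-.181]
print('expected px: flange',px(s,[[*B,.063]]),'headtop',px(s,[[*B,.095]]),'tip pt',px(s,[[.5099,-.1826,.066],[.5099,-.1826,.085]]))
print('seen flange px',f(626,97),'far edge',f(626,41))
print(cv2.cvtColor(im,cv2.COLOR_RGB2GRAY)[236:300:2,308:342:3])
```

```text
[ 0.50983843 -0.18264811  0.08783069]
flange mid if z=.063 [[ 0.5095377  -0.18153924  0.063     ]]
back flange edge [[ 0.50550857 -0.16528143  0.063     ]]
expected px: flange [[324.8650966  272.48499204]] headtop [[325.32837283 299.24325915]] tip pt [[324.52937885 277.54309182]
 [324.75427048 293.04930519]]
seen flange px [324.3124312431243, 273.35533553355333] far edge [324.3124312431243, 242.55225522552254]
[[191 193 196 196 194 193 188 194 198 206 208 206]
 [191 193 196 194 192 188 188 193 196 205 208 207]
 [191 193 195 185 180 178 185 189 194 197 202 205]
 [189 185 181 150 152 155 158 155 175 190 198 201]
 [177 147 165 180 182 182 183 182 173 160 184 201]
 [152 192 191 184 184 184 184 185 185 185 173 176]
 [196 197 186 186 185 185 185 186 185 185 185 184]
 [197 191 185 186 186 185 186 186 185 186 186 195]
 [198 186 185 185 185 185 185 185 185 178 178 194]
 [174 167 156 140 113 113  89  83  73  59  60 126]
 [ 31  26  27  26  28  26  25  26  27  28  28  27]
 [ 27  26  26  27  26  28  27  25  27  26  27  26]
 [ 28  22  24  27  25  28  29  26  26  27  26  28]
 [ 26  25  26  29  28  
[... 246 characters left out ...]
 28  28  29  30  29  28  29  27  28]
 [ 30  28  30  30  31  32  33  33  33  29  32  34]
 [ 36  36  37  36  39  38  38  38  39  38  39  38]
 [ 41  39  39  40  40  40  39  38  38  39  38  39]
 [ 41  42  41  38  39  39  37  38  38  38  39  38]
 [ 39  42  38  37  37  37  36  39  37  40  38  39]
 [ 41  40  39  38  36  39  39  39  38  37  38  40]
 [ 41  41  40  38  37  37  38  38  38  39  39  39]
 [ 41  40  38  36  36  37  36  38  37  38  36  39]
 [ 35  34  34  36  36  35  33  36  33  37  36  34]
 [ 34  35  32  34  36  32  37  35  36  34  34  32]
 [ 35  37  35  37  35  32  36  34  35  34  35  31]
 [ 35  37  34  36  35  33  34  34  35  35  34  33]
 [ 36  36  36  34  35  33  34  36  34  34  34  28]]
```

Run:
```python
from h import *
s=snap("wrist");B=np.array([.5097,-.181]);u=np.array([-.24,.97]);T=np.array([.5098,-.1826])
for d in(11,0,-11):
  for z in(.063,.095): print('head',d,z,px(s,[[*(B+u*d/1000),z]])[0].round(1))
for d in(9,0,-9):
  for z in(.066,.088,.1): print('pad',d,z,px(s,[[*(T+u*d/1000),z]])[0].round(1))
s2=np.load('w2.npy',allow_pickle=True).item()
print(ctrl.finger_overhang,[ (c.round(),st[4]) for c,st,l in blobs(cv2.inRange(s['img'],(20,20,20),(50,50,50))[230:300,290:360]>0,30)])
```

```text
head 11 0.063 [324.9 252.4]
head 11 0.095 [325.4 275.9]
head 0 0.063 [324.9 272.5]
head 0 0.095 [325.3 299.2]
head -11 0.063 [324.8 291.9]
head -11 0.095 [325.3 321.7]
pad 9 0.066 [324.3 261. ]
pad 9 0.088 [324.6 277.5]
pad 9 0.1 [324.8 288.3]
pad 0 0.066 [324.3 277.5]
pad 0 0.088 [324.6 295.7]
pad 0 0.1 [324.7 307.7]
pad -9 0.066 [324.3 293.6]
pad -9 0.088 [324.6 313.5]
pad -9 0.1 [324.7 326.5]
0.022 [(array([33., 49.]), np.int32(2194))]
```

Run:
```python
from h import *
s=np.load('w2.npy',allow_pickle=True).item();T=np.array([.532,-.2443,.2861]);x=np.array([-.241,.97,0]);y=np.array([.97,.241,0])
for dz in(-22,-10,0,13):
  for d in(9,-6,-15):
    P=[T+x*d/1000+y*k*.044+[0,0,dz/1000] for k in(-1,1)];q=px(s,P);print(dz,d,q.round(0).tolist(),abs(q[0,0]-q[1,0]).round(1))
```

```text
-22 9 [[238.0, 261.0], [411.0, 261.0]] 173.3
-22 -6 [[240.0, 288.0], [409.0, 288.0]] 169.5
-22 -15 [[241.0, 304.0], [408.0, 304.0]] 167.3
-10 9 [[232.0, 270.0], [417.0, 269.0]] 184.3
-10 -6 [[234.0, 298.0], [415.0, 298.0]] 180.0
-10 -15 [[236.0, 315.0], [413.0, 315.0]] 177.5
0 9 [[227.0, 277.0], [422.0, 277.0]] 194.6
0 -6 [[230.0, 308.0], [420.0, 307.0]] 189.8
0 -15 [[231.0, 325.0], [418.0, 325.0]] 187.0
13 9 [[220.0, 289.0], [430.0, 289.0]] 209.8
13 -6 [[223.0, 321.0], [427.0, 321.0]] 204.2
13 -15 [[224.0, 340.0], [425.0, 340.0]] 201.0
```

```bash
python3 -m jog '[[0,0,0,0],[0,0,0,0],[0,0,0,0],[-0.05,0.2,0,0],[-0.05,0.2,0,0],[-0.05,0.2,-0.1,0],[-0.05,0.2,-0.25,0],[-0.05,0.2,-0.4,0]]' 0.2; python3 -m jog '[[0,0,-0.1,0],[0,0,-0.2,0],[0,0,-0.3,0],[0,0,-0.3,0]]'
```

```text
time: 22.22
tcp_pos: [0.5093, -0.1806, 0.0837]
eef_rot: [[-0.24, 0.971, -0.0], [0.971, 0.24, 0.0], [0.0, -0.0, -1.0]]
force: [-0.3, 0.1, -0.3]
width: 0.0528
finger_force: 0.0
time: 22.72
tcp_pos: [0.5093, -0.1806, 0.0808]
eef_rot: [[-0.24, 0.971, -0.0], [0.971, 0.24, 0.0], [0.0, -0.0, -1.0]]
force: [0.7, -0.9, 0.9]
width: 0.0525
finger_force: 0.0
```

```bash
python3 -m jog '[[0,0,-0.1,0],[0,0,-0.2,0],[0,0,-0.3,0],[0,0,-0.4,0],[0,0,-0.4,0]]'; python3 -m jog '[[0,0,-0.1,0],[0,0,-0.3,0],[0,0,-0.5,0],[0,0,-0.7,0],[0,0,-0.7,0]]'
```

```text
time: 23.35
tcp_pos: [0.5093, -0.1806, 0.0768]
eef_rot: [[-0.24, 0.971, -0.0], [0.971, 0.24, 0.0], [0.0, -0.0, -1.0]]
force: [-0.5, -0.4, -0.5]
width: 0.0529
finger_force: 0.0
time: 23.98
tcp_pos: [0.5093, -0.1806, 0.0697]
eef_rot: [[-0.24, 0.971, -0.0], [0.971, 0.24, 0.0], [0.0, -0.0, -1.0]]
force: [-0.7, -0.1, 0.7]
width: 0.0529
finger_force: 0.0
```

Free all the way down, so the fingertips sit higher than declared, as the picture suggested. Now grip.

```bash
python3 -m jog '[[0,0,0,0],[0,0,0,0],[0,0,0,0],[0,0,0,0],[0,0,0,0],[0,0,0,0]]' -1
python3 - <<'E'
from h import *
s=snap("wrist");im=s['img'];g=cv2.cvtColor(im,cv2.COLOR_RGB2GRAY)
v=g[225:300:2,322];print(v)
E
```

```text
time: 24.72
tcp_pos: [0.5095, -0.1807, 0.07]
eef_rot: [[-0.24, 0.971, 0.0], [0.971, 0.24, -0.0], [-0.0, 0.0, -1.0]]
force: [0.8, -0.5, 0.9]
width: 0.0217
finger_force: 29.7
[148 182 200 200 200 200 200 199 200 200 199 199 199 199 193 182 153 187
 188 191 190 191 190  76  28  27  29  29  30  29  29  28  28  32  31  32
  37  40]
```

```bash
python3 -m jog '[[0,0,1.5,0],[0,0,6,0],[0,0,11,0],[1.3,4,12.5,0],[2.8,9,12.5,0],[4.4,14.5,12.5,0],[5.8,18.8,12.5,0],[5.8,19.2,12.5,0]]'; python3 -m jog '[[0,0,0,0],[0,0,-1.5,0],[0,0,-2.5,0],[0,0,-2.8,0],[0,0,-2.8,0]]'
```

```text
time: 25.78
tcp_pos: [0.5674, 0.0139, 0.1954]
eef_rot: [[-0.244, 0.97, 0.0], [0.97, 0.244, 0.0], [0.0, 0.0, -1.0]]
force: [-0.2, -0.3, -1.2]
width: 0.0216
finger_force: 29.7
time: 26.4
tcp_pos: [0.5673, 0.0111, 0.1666]
eef_rot: [[-0.24, 0.971, -0.0], [0.971, 0.24, 0.0], [0.0, -0.0, -1.0]]
force: [0.5, -0.6, -1.6]
width: 0.0219
finger_force: 29.7
```

```bash
python3 -m jog '[[0,0,-0.5,0],[0,0,-1,0],[0,0,-1.3,0],[0,0,-1.6,0],[0,0,-1.6,0]]'; python3 -m jog '[[0,0,-0.2,0],[0,0,-0.4,0],[0,0,-0.6,0],[0,0,-0.6,0]]'
```

```text
time: 27.02
tcp_pos: [0.5674, 0.0112, 0.1507]
eef_rot: [[-0.24, 0.971, -0.0], [0.971, 0.24, -0.0], [-0.0, -0.0, -1.0]]
force: [0.4, -1.2, -2.1]
width: 0.022
finger_force: 29.7
time: 27.52
tcp_pos: [0.5674, 0.0113, 0.1447]
eef_rot: [[-0.24, 0.971, -0.0], [0.971, 0.24, -0.0], [-0.0, -0.0, -1.0]]
force: [0.8, -1.7, -2.8]
width: 0.0214
finger_force: 29.7
```

```bash
python3 -m jog '[[0,-0.04,-0.2,0],[0,-0.04,-0.4,0],[0,-0.04,-0.4,0]]'; python3 -m jog '[[0,0,-0.2,0],[0,0,-0.4,0],[0,0,-0.6,0],[0,0,-0.6,0]]'
```

```text
time: 27.9
tcp_pos: [0.5673, 0.011, 0.1406]
eef_rot: [[-0.24, 0.971, -0.0], [0.971, 0.24, 0.0], [0.0, -0.0, -1.0]]
force: [0.7, -0.9, -3.3]
width: 0.0217
finger_force: 29.7
time: 28.4
tcp_pos: [0.5673, 0.011, 0.1346]
eef_rot: [[-0.24, 0.971, -0.0], [0.971, 0.24, 0.0], [0.0, -0.0, -1.0]]
force: [0.9, -1.5, -2.7]
width: 0.0217
finger_force: 29.7
```

```bash
python3 -m jog '[[0,-0.05,-0.3,0],[0,-0.05,-0.6,0],[0,-0.05,-0.9,0],[0,-0.05,-0.9,0]]'; python3 -m jog '[[0,0,-0.3,0],[0,0,-0.6,0],[0,0,-0.9,0],[0,0,-0.9,0]]'
```

```text
time: 28.9
tcp_pos: [0.5672, 0.0105, 0.1255]
eef_rot: [[-0.24, 0.971, -0.001], [0.971, 0.24, 0.0], [0.0, -0.001, -1.0]]
force: [0.2, -0.5, -2.1]
width: 0.0217
finger_force: 29.7
time: 29.4
tcp_pos: [0.5673, 0.0104, 0.1166]
eef_rot: [[-0.24, 0.971, -0.0], [0.971, 0.24, 0.0], [0.0, -0.0, -1.0]]
force: [0.1, 0.2, -1.8]
width: 0.0219
finger_force: 29.7
```

```bash
python3 -m jog '[[0,0,-0.1,0],[0,0,-0.2,0],[0,0,-0.2,0]]'; python3 -m jog '[[0,0,-0.1,0],[0,0,-0.1,0],[0,0,-0.1,0]]'
```

```text
time: 29.78
tcp_pos: [0.5674, 0.0105, 0.1149]
eef_rot: [[-0.24, 0.971, 0.0], [0.971, 0.24, -0.0], [-0.0, 0.0, -1.0]]
force: [-0.7, -0.6, 0.0]
width: 0.0213
finger_force: 29.7
time: 30.15
tcp_pos: [0.5675, 0.0105, 0.1148]
eef_rot: [[-0.24, 0.971, 0.001], [0.971, 0.24, -0.0], [-0.001, 0.001, -1.0]]
force: [-2.5, -0.4, 6.2]
width: 0.0215
finger_force: 29.7
```

```bash
python3 -m jog '[[0,0,0.1,0],[0,0,0.1,0],[0,0,0.1,0],[0,0,0.1,0],[0,0,0.1,0],[0,0,2,0],[0,0,7,0],[0,0,12,0]]' 0.2; python3 -m jog '[[0,-5,0,0],[0,-11,0,0],[0,-17,0,0],[0,-17,0,0],[0,-17,0,0]]'
python3 - <<'E'
from h import *
s=snap("wrist");t=snap("scene")
o=ctrl.get_obs();print(o['time'],o['tcp_pos'],o['force'])
for n,q in(('w',s),('s',t)):
    p=px(q,[[.5676,.0105,.14],[.5676,.0105,.108]]);print(n,p.round(1).tolist())
    x,y=p[0].round().astype(int);g=cv2.cvtColor(q['img'],cv2.COLOR_RGB2GRAY);m=np.zeros_like(g);m[max(0,y-40):y+40,max(0,x-40):x+40]=1
    print([(c.round(1).tolist(),st[:5].tolist()) for c,st,l in blobs((g<45)&(m>0),30)])
hsv=cv2.cvtColor(t['img'],cv2.COLOR_RGB2HSV)
print([(c.round(1),st) for c,st,l in blobs(((hsv[:,:,0]<6)|(hsv[:,:,0]>174))&(hsv[:,:,1]>150)&(hsv[:,:,2]>90),20) if 200<c[0]<260])
E
```

```text
time: 31.15
tcp_pos: [0.5671, 0.0105, 0.2351]
eef_rot: [[-0.24, 0.971, -0.001], [0.971, 0.24, 0.0], [0.0, -0.001, -1.0]]
force: [0.5, 0.0, 0.3]
width: 0.053
finger_force: 0.0
time: 31.78
tcp_pos: [0.5673, -0.1591, 0.2337]
eef_rot: [[-0.24, 0.971, -0.0], [0.971, 0.24, 0.0], [0.001, -0.0, -1.0]]
force: [0.0, 0.1, 0.9]
width: 0.0527
finger_force: 0.0
31.875 [ 0.56743223 -0.15815129  0.23398674] [-0.18516013  0.04705595 -0.29384447]
w [[395.2, -36.1], [386.2, -16.0]]
[]
s [[316.6, 235.8], [316.4, 243.8]]
[([292.3, 226.2], [277, 196, 38, 57, 986]), ([351.0, 215.3], [344, 208, 13, 16, 167]), ([316.9, 239.8], [313, 234, 9, 13, 95]), ([331.3, 255.9], [304, 246, 51, 18, 327]), ([341.6, 266.3], [328, 257, 29, 19, 46]), ([316.0, 269.9], [311, 264, 13, 12, 43])]
[(array([228.3, 309.4]), array([224, 301,  11,  19, 123], dtype=int32))]
```

```bash
python3 -c "
from workcell import ctrl
print(ctrl.hand_in())"
```

```text
the job is handed in; nothing more can be done
None
```

The job is done and handed in at about 32 s: the drift was pressed until its collar sat on the bar, then put back upright in its block hole, and the bolt was pushed home with its flange on the bar. Pushes stayed under about 13 N; one missed grip on the bolt was redone, and the verdict isn't shown.

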